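# Hold a descaling tablet over the doser with tongs

### The arm

A 7-joint arm with a two-finger parallel gripper is mounted at the origin on the work surface. World frame = base frame: x ahead of the robot, y to its left, z up, the work surface at z = 0. Lengths are in m, angles in rad, forces in N, time in s.
With the tool pointing down it reaches from about 0.35 to 0.9 m from the base axis. Payload 8.1 kg.
Tool frame: the origin (TCP) lies on the centre line of the jaws, within the pads' length; the fingertips stand 19 mm ahead of it and the grasp point (between the pads) is the TCP (arm.tip_reach is the distance from the TCP to the fingertips, in m); z points along the fingers, y is the line along which they close (so a half turn about z gives the same grasp; the last joint's range is limited). The gripper opens to 92 mm and grips with 3 to 60 N. Pads are 19 mm wide; open, the fingers measure 130 mm over their backs; the gripper's body (75 mm by 190 mm) begins 47 mm behind the grasp point.
Start: joints at [1.067, 0.434, 0.025, 1.573, -0.012, 1.134, -0.075], TCP at [0.244, -0.575, 0.211] pointing down, gripper open.
Joint ranges: [-2.62, 2.62], [-0.44, 2.09], [-1.27, 1.32], [0.08, 2.57], [-1.32, 4.46], [0.12, 2], [-2.74, 2.74]. Speed limits (rad/s): [2.22, 2.22, 3.01, 3.01, 3.14, 3.14, 3.14].

### API

Orientations are given as a rotation vector (axis times angle).
In Python, from cell import arm gives the robot as it stands.
- The arm moves only by the tool arm_command, never from a script. Its argument "targets" is a list that holds one entry, the list of rows, each a list of 6 numbers: the shift along the tool's x, y, z in m, then the turn, a rotation vector about the tool's x, y, z in rad. A call has 1 to 10 rows; each row shifts and turns the commanded pose from where the row before left it, along the tool's axes as they then stand; what a row does not reach is not made up. A row lasts 1/8 s, in which the tool goes at most 62.5 mm and 10.7 degrees, less where a joint would pass 70% of its speed; a pose out of reach is approached as far as the arm can. A call with a gripper value outside its range is refused whole. "jaw" is the finger opening in m, from 0 to 0.0918, set as the call begins (left out, the last holds). The fingers move at their own pace and stop on an object; "newtons" is the grip in N (left out, the last holds). Time passes only in rows, so rows that do not move let the fingers close. It gives the time, the measured TCP pose, the force, the opening and the grip force at its end, in the units of the state.
- arm.observe(): the state, without advancing time (a new reading comes with each control period).
- arm.get_image(name): name is "scene" or "top"; returns a dict with "pixels" (400x640x3 uint8, red, green, blue), "z_map" (400x640 float32, m along the optical axis (not along the pixel's ray), 0 where there is no reading), "fx", "fy", "cx", "cy" (pixels), "xyz" and "rotation" of the camera in the world. Camera axes: x right, y down, z forward; pixel columns grow to the right and rows downward; lengths in m; the calibration is good to about 2 mm. A picture is of the moment at which its call begins.
- arm.sign_off(): hands the job in; it is judged then, once.
The state is a dict: "clock": time; "joints": joint angles; "dq": joint speeds; "joint_efforts": joint torques, N m; "position": TCP position; "ee_rot": TCP orientation; "force": force on the tool from outside, world axes, zero at the start; "ft_torque": the same for the moment, N m; "width": opening from 0.0 (shut) to 1.0 (fully open); "gripper_force": force on a finger pad.
Only numpy, scipy, OpenCV 4.12 (cv2) and the standard library are available. Lean on these libraries where they do the work, as an engineer would, in place of code of your own. Each camera call takes 0.05 s, during which the arm holds its last target. There are 200 camera calls.

### The job

Pick up the spring tongs from their rest with the gripper, squeeze them closed on the blue descaling tablet standing on the wooden riser, and lift it off. The tablet is caustic: touch it only with the tongs, and leave the white tablet and the bottle, cup and token dish alone. Finish while still holding the tongs shut on the tablet, at rest, with the whole tablet over the round open mouth of the grey doser, a few centimetres above its rim and not touching it.

Things in the scene. Friction and masses are not known exactly. Their poses are not given: they have to be found in the camera images.
- tongs: U-shaped spring tongs lying flat, 214 mm long, 22 mm tall, about 70 to 110 g; x points from the steel bow to the red tips, z up. Origin: on the centreline, on the underside, midway along the two black grips, near the balance point. Bow's rear end 116 mm behind the origin, tips' front ends 98 mm ahead. Left free, the arms stand fully open: 62 mm over the outsides of the grips.
- tongs_tip (a point): point midway between the two red tips, 78 mm ahead of the tongs' origin, at mid-height (11 mm over the underside), same axes. Clear gap between the tips here: 68 mm fully open; about 52 mm when squeezed to 54 mm over the grips; 34 mm at 44 mm over the grips, where the arms are parallel. A part-closed gripper carries the tongs half open.
- tongs_left: the tongs' arm on their left (+y) side: flat upright strip 5 mm thick, 22 mm tall; origin on its upright pivot at the bow, 90 mm behind the tongs' origin; x along it to the tip. Black grip from 59 to 121 mm, red tip from 148 to 188 mm from the pivot. Its spring pushes outwards on the grip with 5 N when open, 8 N when parallel, and reopens it when let go.
- tongs_right: the tongs' arm on their right (-y) side, the mirror image of the left one, with the same spring; origin on its pivot
- rest: fixed steel rest for the tongs: plate 170 x 110 x 4 mm with two cross ribs 8 mm thick, 55 mm before and behind its origin, tops 20 mm above the table; the tongs lie loose across the ribs with their grips between them. Origin at the centre of the underside on the table, x along the tongs
- riser: fixed wooden block 70 (x) x 190 (y) x 30 mm high with the two tablets on top, with centres about 90 to 110 mm apart along y; origin at the centre of its underside on the table
- blue_tablet: blue round hard tablet, a loose upright disc 34 mm in diameter and 24 mm high, 20 to 42 g, standing on the riser; 20 to 40 N on the grips of the tongs pinches it firmly and does it no harm; origin at the centre of its underside, z its axis
- white_tablet: white tablet of the same shape and size on the riser, to be left alone; origin at the centre of its underside
- doser: fixed grey box 110 x 110 x 45 mm with a round steel hopper on top, open upwards, rim 85 mm above the table; origin at the centre of the underside on the table
- doser_mouth (a point): centre of the hopper's open mouth, level with its rim, 85 mm above the table; the mouth is 76 mm wide inside, 84 mm outside
- detergent: small blue stain-remover bottle 56 mm in diameter, 110 mm tall, red cap, to be left alone; origin at the centre of its underside
- scoop: yellow measuring cup 64 mm in diameter, 55 mm tall, to be left alone; origin at the centre of its underside
- token_dish: black disc 80 mm in diameter, 8 mm tall with brass tokens on it, to be left alone; origin at the centre of its underside
There are look-alikes about, which are no part of the job. Of the things that look like the tongs, the larger one is meant.

How it is judged:
On the way, in this order (a step that is already met when the one before it is completed fails the run):
1. the tongs are held between the fingers and off their rest (contact force between the fingers and tongs above 1 N and contact force between tongs and rest below 0.05 N and height (world z) of tongs above 0.025 m), for 0.2 s.
2. the blue tablet is pinched between both arms of the tongs and off the riser (contact force between blue_tablet and tongs_left above 0.3 N and contact force between blue_tablet and tongs_right above 0.3 N and contact force between blue_tablet and riser below 0.05 N and height (world z) of blue_tablet above 0.04 m), for 0.2 s.
At the end, for the whole second after the job is handed in: The blue tablet is pinched between both arms of the tongs (over 0.3 N each) and the tongs are held in the fingers; the tablet's centre is within 22 mm of the mouth's centre seen from above, its origin 10 to 80 mm above the rim, at rest (under 30 mm/s), and neither tablet nor tongs touches the doser (horizontal distance between blue_tablet and doser_mouth below 0.022 m and z of blue_tablet in the frame of doser_mouth between 0.01 and 0.08 m and contact force between blue_tablet and tongs_left above 0.3 N and contact force between blue_tablet and tongs_right above 0.3 N and contact force between the fingers and tongs above 1 N and contact force between each of tongs, blue_tablet and doser below 0.05 N and linear speed of blue_tablet below 0.03 m/s); the arm keeps its last pose, push and grip.
It fails at once if the robot touches a tablet directly (contact force between any of the fingers, the arm and blue_tablet above 0.3 N or contact force between any of the fingers, the arm and white_tablet above 0.3 N).
It fails at once if the white tablet is moved more than 10 mm (distance of white_tablet from where it was at the start of the episode above 0.01 m).
It fails at once if the bottle, the measuring cup or the token dish is moved more than 20 mm (distance of any of detergent, scoop, token_dish from where it was at the start of the episode above 0.02 m).
It also fails if it takes over 48 s, if anything falls off the work surface, if the arm or the gripper's body presses on something with over 40 N, if the wrist force passes 120 N, or if a joint passes its speed limit or range.

## Working session

There is one attempt and no reset: what is moved stays moved. The work goes in short steps, Python scripts to look and compute and a tool call to move; the robot and the scene stay as the last step left them, time stands still between calls to the robot, and variables do not carry over. Pictures are saved under pics/ and viewed, at most 10 in all, crops included, and the job is handed in when it is done.

Besides the shell and the picture viewer there is one more tool, called after ">>>" as name(argument=value, ...) on one line, values as JSON. arm_command: Moves the arm, as the interface text tells. Its arguments: {"type":"object","properties":{"targets":{"type":"array","items":{"type":"array","items":{"type":"array","items":{"type":"number"}}}},"jaw":{"type":"number"},"newtons":{"type":"number"}},"required":["targets"]}

```bash
ls; mkdir -p pics; cat > h.py <<'E'
import numpy as np, cv2
from cell import arm
from scipy.spatial.transform import Rotation as R
def rot(a):
    a=np.array(a,float)
    return a if a.shape==(3,3) else (R.from_rotvec(a).as_matrix() if a.size==3 else R.from_quat(a).as_matrix())
def grab(n,save=None):
    im=arm.get_image(n)
    if save: cv2.imwrite('pics/'+save,im['pixels'][:,:,::-1])
    return im
def cloud(im):
    z=im['z_map']; v,u=np.mgrid[:z.shape[0],:z.shape[1]]
    p=np.stack([(u-im['cx'])/im['fx']*z,(v-im['cy'])/im['fy']*z,z],-1)
    return p@rot(im['rotation']).T+np.array(im['xyz'])
E
python3 - <<'E'
from h import *
a=grab('top','top.png'); b=grab('scene','scene.png')
for i in (a,b): print(i['fx'],i['xyz'],i['rotation'])
s=arm.observe(); print(s['position'],s['ee_rot'],s['clock'])
np.savez('top0.npz',**a); np.savez('scene0.npz',**b)
E
```

```text
pics
406.53013488913643 [0.44028269 0.08242724 1.01798728] [-2.11594169  2.14136617 -0.13875167]
373.5926805586345 [1.17586212 0.36845822 0.97752676] [-1.45030706 -2.2896659   0.74480419]
[ 0.24360219 -0.57505341  0.2105371 ] [-3.07743323e+00 -6.24963297e-01  6.40647796e-04] 0.1
```

View pics/top.png

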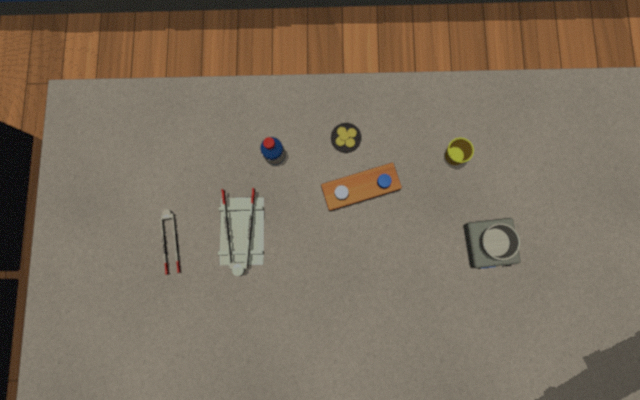

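View pics/scene.png

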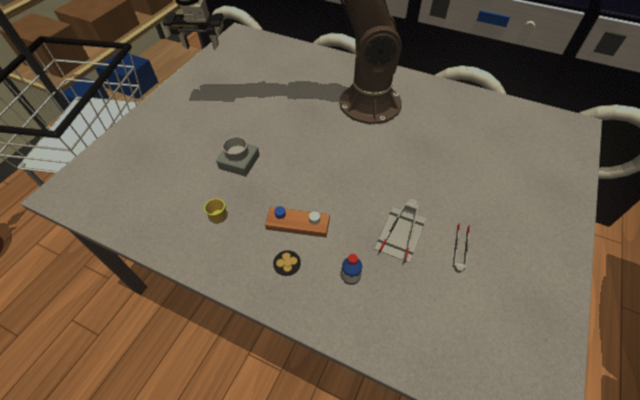

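Top view: tongs candidates are the pair on the rest at about (240,232) and a smaller loose pair at (171,241). The one on the rest is larger and lies on the ribs with its red tips up-image, so it is the one meant. The blue tablet is at (385,181), the white one at (342,192). The doser mouth is at (500,242), the bottle at (272,150), the dish at (346,137) and the cup at (460,151). The scene view agrees with this.

```bash
python3 - <<'E'
from h import *
im=dict(np.load('top0.npz')); P=cloud(im); px=im['pixels']; hsv=cv2.cvtColor(px,cv2.COLOR_RGB2HSV)
H,S,V=[hsv[...,i].astype(int) for i in range(3)]
c=px[110:300,140:420]; cv2.imwrite('pics/crop.png',cv2.resize(c[:,:,::-1],(800,543),interpolation=cv2.INTER_CUBIC))
def blobs(m,name,minA=8):
    n,l,st,ce=cv2.connectedComponentsWithStats(m.astype(np.uint8))
    for i in range(1,n):
        if st[i,4]>=minA and st[i,1]>80:
            p=P[l==i]; print(name,ce[i].round(1),st[i,4],'med',np.median(p,0).round(4),'zmax',p[:,2].max().round(3))
blobs(((H<6)|(H>172))&(S>150)&(V>60),'red')
blobs((H>100)&(H<125)&(S>130)&(V>50),'blue')
# white
z=P[...,2]
w=(S<60)&(V>140); blobs(w,'white',15)
u,v=np.meshgrid(np.arange(640),np.arange(400))
for n,lo,hi,box in (('ontop',.045,.065,(320,405,160,212)),('riser',.024,.036,(315,410,155,215)),('rim',.08,.09,(460,530,210,275)),('doserbox',.04,.05,(460,530,210,275)),('tongs',.034,.05,(215,270,180,280)),('small',.012,.05,(155,190,200,280)),('ribs',.016,.023,(215,270,180,280))):
    m=(u>box[0])&(u<box[1])&(v>box[2])&(v<box[3])&(z>lo)&(z<hi)
    q=P[m]
    if m.sum()<5: print(n,m.sum());continue
    r=cv2.minAreaRect(q[:,:2].astype(np.float32)); print(n,m.sum(),'mean',q.mean(0).round(4),'rect',np.round(r[0],4),np.round(r[1],4),round(r[2],1),'z',np.percentile(q[:,2],[5,50,95]).round(4))
print('table z',np.median(z[300:380,100:400]))
E
```

```text
red [268.5 142.7] 93 med [0.7296 0.228  0.1096] zmax 0.113
red [252.6 195. ] 22 med [0.619  0.2769 0.0412] zmax 0.046
red [223.2 196. ] 27 med [0.6182 0.35   0.0403] zmax 0.044
red [166.1 268.3] 18 med [0.4428 0.4936 0.0145] zmax 0.019
red [177.9 266.3] 20 med [0.4474 0.4646 0.0145] zmax 0.02
blue [272.5 150.6] 221 med [0.7176 0.2206 0.0775] zmax 1.018
blue [383.8 180.7] 121 med [ 0.6465 -0.0432  0.053 ] zmax 0.057
white [341.1 191.3] 135 med [0.6229 0.0606 0.0529] zmax 0.058
white [235.7 234.7] 1552 med [0.5241 0.3201 0.0036] zmax 1.018
white [259.7 202.6] 75 med [0.6049 0.2656 0.0038] zmax 0.022
white [221.3 205.9] 34 med [0.5959 0.3632 0.0048] zmax 0.042
white [165.  213.6] 88 med [0.5784 0.5044 0.0147] zmax 0.019
white [258.6 233.4] 389 med [0.5261 0.2674 0.0034] zmax 1.018
white [495.5 241.8] 520 med [ 0.4967 -0.3003  0.0483] zmax 0.088
white [257.5 259.6] 110 med [0.4616 0.2701 0.0032] zmax 0.008
ontop 308 mean [0.6339 0.0075 0.0528] rect [0.6347 0.0078] [0.0331 0.1406] 14.3 z [0.0498 0.0529 0.0559]
riser 1787 mean [0.6394 0.0115 0.0291] rect [0.6401 0.0103] [0.0702 0.1897] 16.4 z [0.0259 0.029  0.0321]
rim 224 mean [ 0.4964 -0.3018  0.0835] rect [ 0.496  -0.2992] [0.0819 0.0795] 90.0 z [0.0808 0.0834 0.0868]
doserbox 1461 mean [ 0.4941 -0.2905  0.0452] rect [ 0.4959 -0.2985] [0.1092 0.1095] 5.4 z [0.0414 0.0451 0.0491]
tongs 561 mean [0.5108 0.3117 0.0403] rect [0.5306 0.3119] [0.2103 0.0801] 1.1 z [0.0357 0.0406 0.0436]
small 297 mean [0.5214 0.4909 0.0154] rect [0.5102 0.4895] [0.1587 0.0353] 8.1 z [0.0125 0.0153 0.0187]
ribs 283 mean [0.5335 0.3116 0.0195] rect [0.5295 0.3108] [0.2083 0.1093] 0.3 z [0.0168 0.0194 0.0224]
table z -0.0010030435194878784
```

View pics/crop.png

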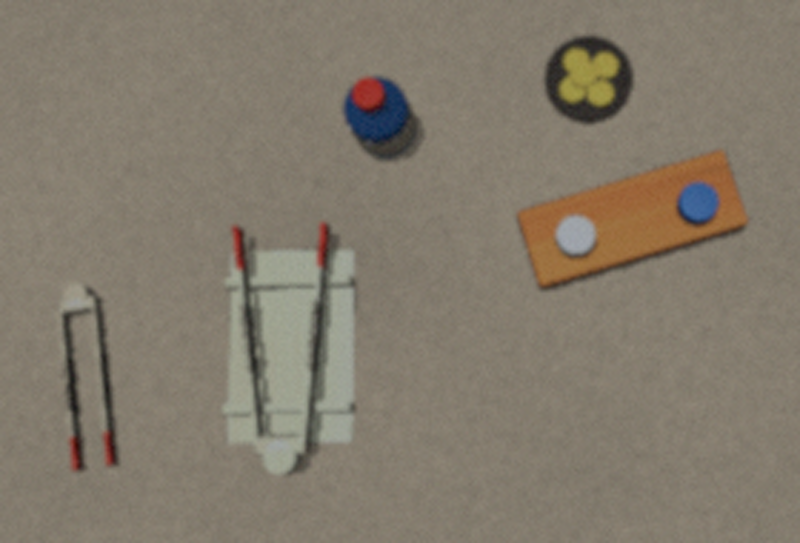

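The crop confirms it: the larger tongs lie on the rest (bow at the bottom, tips up) and measure about 210 x 80 mm. The small pair on the table measures 159 x 35 mm, so it is the decoy. Next I work out the tongs' axis and the riser's yaw, then move.

```bash
cat >> h.py <<'E'
def to(goal,yaw=None):
    """tool-frame shift to a world goal and turn about tool z to a yaw of tool x (deg)"""
    s=arm.observe(); M=rot(s['ee_rot']); y=np.degrees(np.arctan2(M[1,0],M[0,0]))
    print('t',s['clock'],'pos',np.round(s['position'],4),'yaw',round(y,2),'toolz',M[:,2].round(3),'w',s['width'],'gf',s['gripper_force'],'F',np.round(s['force'],1),'q',np.round(s['joints'],2))
    print('shift tool',(M.T@(np.array(goal)-s['position'])).round(4), 'turn z',None if yaw is None else -np.radians(yaw-y).round(4))
E
python3 - <<'E'
from h import *
im=dict(np.load('top0.npz')); P=cloud(im); x,y,z=P[...,0],P[...,1],P[...,2]
m=(z>.034)&(z<.05)&(y>.25)&(y<.38)&(x>.40)&(x<.66); q=P[m]
for a,b in ((.40,.45),(.45,.48),(.5,.52),(.56,.58),(.59,.61),(.61,.63)):
    r=q[(q[:,0]>a)&(q[:,0]<b)]; l=r[r[:,1]>.313][:,1]; rr=r[r[:,1]<=.313][:,1]
    print(a,len(r),r[:,1].min().round(4),r[:,1].max().round(4),'mid of arm means',round((l.mean()+rr.mean())/2,4),l.mean().round(4),rr.mean().round(4))
print(np.percentile(q[:,0],[0,.5,99.5,100]))
m=(z>.024)&(z<.035)&(x>.57)&(x<.71)&(y>-.1)&(y<.12); print(cv2.minAreaRect(P[m][:,:2].astype(np.float32)))
d=P[m][:,:2]-P[m][:,:2].mean(0); w,v=np.linalg.eigh(d.T@d); print(v)
to([.54,.313,.2],0)
E
```

```text
0.4 154 0.2881 0.3319 mid of arm means 0.3115 0.3206 0.3023
0.45 86 0.287 0.335 mid of arm means 0.3113 0.3281 0.2945
0.5 42 0.2831 0.3409 mid of arm means 0.3113 0.337 0.2857
0.56 41 0.2792 0.3473 mid of arm means 0.313 0.3446 0.2814
0.59 41 0.2762 0.3504 mid of arm means 0.3135 0.3482 0.2787
0.61 42 0.2748 0.3535 mid of arm means 0.3141 0.3508 0.2774
[0.42559569 0.42574662 0.63516285 0.63645102]
((0.6401066184043884, 0.010286837816238403), (0.07020019739866257, 0.18967461585998535), 16.39975357055664)
[[-0.95688062 -0.29048145]
 [-0.29048145  0.95688062]]
t 0.1 pos [ 0.2436 -0.5751  0.2105] yaw 22.96 toolz [-0.001  0.001 -1.   ] w 1.0019821400675315 gf 0.0 F [ 0.2  1.  -0.4] q [ 1.07  0.44  0.02  1.57 -0.01  1.13 -0.08]
shift tool [ 0.6193 -0.7021  0.0114] turn z 0.4007
```

>>> arm_command(targets=[[[0,0,0,0,0,0.13],[0,0,0,0,0,0.13],[0,0,0,0,0,0.13]]], jaw=0.0918)

```text
clock: 0.48
position: [0.2437, -0.5752, 0.2108]
ee_rot: [-3.141, -0.01, 0.001]
force: [0.1, 0.2, -0.3]
width: 1.0
gripper_force: 0.0
```

>>> arm_command(targets=[[[0.0165,-0.0493,0,0,0,0],[0.0165,-0.0493,0,0,0,0],[0.0165,-0.0493,0,0,0,0],[0.0165,-0.0493,0,0,0,0],[0.0165,-0.0493,0,0,0,0],[0.0165,-0.0493,0,0,0,0],[0.0165,-0.0493,0,0,0,0],[0.0165,-0.0493,0,0,0,0],[0.0165,-0.0493,0,0,0,0]]])

```text
clock: 1.6
position: [0.3877, -0.1286, 0.2112]
ee_rot: [3.141, 0.017, 0.0]
force: [0.8, -1.4, 0.0]
width: 0.997
gripper_force: 0.0
```

>>> arm_command(targets=[[[0.0165,-0.0493,0,0,0,0],[0.0165,-0.0493,0,0,0,0],[0.0165,-0.0493,0,0,0,0],[0.0165,-0.0493,0,0,0,0],[0.0165,-0.0493,0,0,0,0],[0.0165,-0.0493,0,0,0,0],[0.0165,-0.0493,0,0,0,0],[0.0165,-0.0493,0,0,0,0],[0.0165,-0.0493,0,0,0,0],[0,0,0,0,0,0]]])

```text
clock: 2.85
position: [0.5304, 0.3196, 0.2102]
ee_rot: [-3.139, -0.025, 0.003]
force: [-0.2, -0.4, -0.1]
width: 0.998
gripper_force: 0.0
```

```bash
python3 -c "
from h import *
to([.5405,.3125,.031],.8)"
```

```text
t 2.85 pos [0.5304 0.3196 0.2102] yaw 0.91 toolz [-0.002  0.002 -1.   ] w 0.998483288010848 gf 0.0 F [-0.2 -0.4 -0.1] q [-0.34  0.47 -0.42  1.56  0.2   1.16 -2.36]
shift tool [0.0103 0.0077 0.1792] turn z 0.0018
```

>>> arm_command(targets=[[[0.01,0.0075,0.03,0,0,0],[0,0,0.035,0,0,0],[0,0,0.035,0,0,0],[0,0,0,0,0,0]]])

```text
clock: 3.35
position: [0.5397, 0.3052, 0.1086]
ee_rot: [3.138, 0.016, -0.008]
force: [0.7, -0.3, 0.1]
width: 0.999
gripper_force: 0.0
```

```bash
python3 - <<'E'
from h import *
to([.5405,.3125,.031],.8)
a=grab('top'); b=grab('scene')
c1=cv2.resize(a['pixels'][170:300,200:290],(390,563)); c2=cv2.resize(b['pixels'][170:280,350:450],(400,440))
o=np.zeros((563,800,3),np.uint8); o[:,:390]=c1; o[:440,400:]=c2
cv2.imwrite('pics/pre.png',o[:,:,::-1])
E
```

```text
t 3.35 pos [0.5397 0.3052 0.1086] yaw 0.57 toolz [-0.005 -0.004 -1.   ] w 0.999371347358537 gf 0.0 F [ 0.7 -0.3  0.1] q [-0.34  0.56 -0.39  1.67  0.25  0.96 -2.38]
shift tool [ 0.0012 -0.0076  0.0776] turn z -0.004
```

View pics/pre.png

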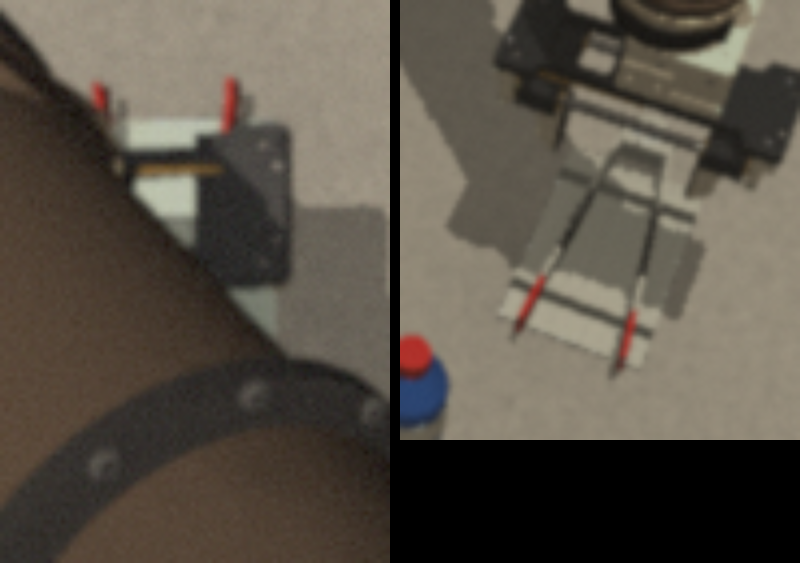

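The top view is mostly hidden by the arm. In the scene view the gripper stands over the tongs, in line with them. I'll let the arm settle and read again.

>>> arm_command(targets=[[[0,0,0,0,0,0],[0,0,0,0,0,0],[0,0,0,0,0,0]]])

```text
clock: 3.82
position: [0.5417, 0.3078, 0.1119]
ee_rot: [-3.141, -0.017, -0.002]
force: [0.8, 0.1, -1.1]
width: 1.006
gripper_force: 0.0
```

```bash
python3 -c "
from h import *
to([.5405,.3125,.032],.8)"
```

```text
t 3.825 pos [0.5417 0.3078 0.1119] yaw 0.61 toolz [ 0.001  0.    -1.   ] w 1.0056345167328737 gf 0.0 F [ 0.8  0.1 -1.1] q [-0.34  0.56 -0.4   1.67  0.25  0.96 -2.38]
shift tool [-0.0012 -0.0047  0.0799] turn z -0.0033
```

>>> arm_command(targets=[[[-0.001,-0.0045,0.02,0,0,0],[0,0,0.02,0,0,0],[0,0,0.02,0,0,0],[0,0,0.012,0,0,0],[0,0,0.008,0,0,0],[0,0,0,0,0,0],[0,0,0,0,0,0]]])

```text
clock: 4.7
position: [0.5407, 0.3124, 0.0318]
ee_rot: [-3.141, -0.017, -0.001]
force: [-1.0, 0.1, 0.1]
width: 1.002
gripper_force: 0.0
```

```bash
python3 -c "
from h import *
to([.5405,.3125,.032],.8)"
```

```text
t 4.7 pos [0.5407 0.3124 0.0318] yaw 0.61 toolz [ 0.001  0.    -1.   ] w 1.0016066061003632 gf 0.0 F [-1.   0.1  0.1] q [-0.37  0.65 -0.36  1.73  0.3   0.81 -2.43]
shift tool [-0.0002 -0.0001 -0.0002] turn z -0.0033
```

>>> arm_command(targets=[[[0,0,0,0,0,0],[0,0,0,0,0,0],[0,0,0,0,0,0],[0,0,0,0,0,0],[0,0,0,0,0,0],[0,0,0,0,0,0]]], jaw=0.052, newtons=30)

```text
clock: 5.45
position: [0.5403, 0.3121, 0.0312]
ee_rot: [3.141, 0.017, -0.0]
force: [0.2, 0.1, 0.4]
width: 0.572
gripper_force: 0.0
```

>>> arm_command(targets=[[[0,0,-0.005,0,0,0],[0,0,-0.01,0,0,0],[0,0,-0.015,0,0,0],[0,0,-0.02,0,0,0],[0,0,-0.025,0,0,0],[0,0,-0.015,0,0,0],[0,0,-0.01,0,0,0],[0,0,0,0,0,0],[0,0,0,0,0,0]]])

```text
clock: 6.58
position: [0.54, 0.3118, 0.1304]
ee_rot: [3.141, 0.017, -0.002]
force: [-0.6, -0.3, -0.3]
width: 0.567
gripper_force: 0.0
```

```bash
python3 - <<'E'
from h import *
to([.572,-.065,.13],16.6)
a=grab('top'); b=grab('scene')
np.savez('t1.npz',**a)
c1=cv2.resize(a['pixels'][150:280,190:280],(390,563)); c2=cv2.resize(b['pixels'][170:280,350:450],(400,440))
o=np.zeros((563,800,3),np.uint8); o[:,:390]=c1; o[:440,400:]=c2
cv2.imwrite('pics/lift.png',o[:,:,::-1])
E
```

```text
t 6.575 pos [0.54   0.3118 0.1304] yaw 0.61 toolz [-0.001 -0.001 -1.   ] w 0.5666947186449811 gf 0.0 F [-0.6 -0.3 -0.3] q [-0.34  0.54 -0.4   1.65  0.24  1.   -2.38]
shift tool [0.028  0.3771 0.0007] turn z -0.279
```

View pics/lift.png

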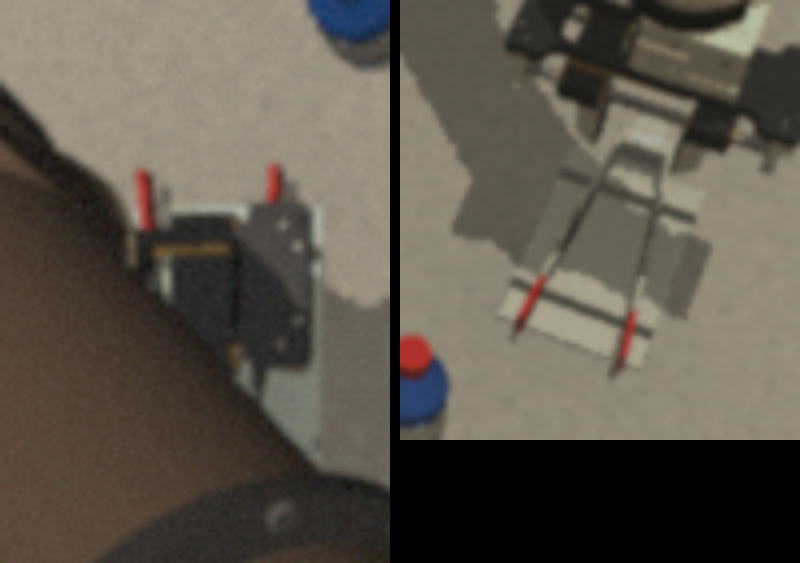

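The tongs were not lifted. They are still on the rest, fully open, with tips at about (223,196) and (253,193) in the top view, and the pads read 0 N. I'll check where the fingertips really are against the reported TCP.

```bash
python3 - <<'E'
from h import *
print(arm.tip_reach,[n for n in dir(arm) if n[0]!='_'])
b=grab('scene'); P=cloud(b); x,y,z=P[...,0],P[...,1],P[...,2]
m=(abs(x-.54)<.1)&(abs(y-.31)<.12)&(z>.05)&(z<.3)
q=P[m]; print(m.sum())
for a in np.arange(.07,.24,.01):
    r=q[(q[:,2]>a)&(q[:,2]<=a+.01)]
    if len(r): print(round(a,2),len(r),'x',r[:,0].min().round(3),r[:,0].max().round(3),'y',r[:,1].min().round(3),r[:,1].max().round(3), 'gaps',np.histogram(r[:,1],np.arange(.2,.43,.01))[0])
E
```

```text
0.019 ['PlanningError', 'get_image', 'observe', 'sign_off', 'tip_reach']
1894
0.14 5 x 0.537 0.549 y 0.282 0.344 gaps [0 0 0 0 0 0 0 0 3 0 0 0 0 0 2 0 0 0 0 0 0 0]
0.15 21 x 0.534 0.552 y 0.272 0.353 gaps [0 0 0 0 0 0 0 4 7 0 0 0 0 3 5 2 0 0 0 0 0 0]
0.16 33 x 0.543 0.554 y 0.27 0.355 gaps [ 0  0  0  0  0  0  1 11  5  0  0  0  0  2 11  3  0  0  0  0  0  0]
0.17 39 x 0.535 0.551 y 0.269 0.355 gaps [ 0  0  0  0  0  0  2  9  8  0  0  0  0  3 10  7  0  0  0  0  0  0]
0.18 13 x 0.542 0.55 y 0.268 0.356 gaps [0 0 0 0 0 0 1 1 6 0 0 0 0 1 2 2 0 0 0 0 0 0]
0.19 6 x 0.532 0.551 y 0.283 0.338 gaps [0 0 0 0 0 0 0 0 5 0 0 0 0 1 0 0 0 0 0 0 0 0]
0.2 1 x 0.541 0.541 y 0.284 0.284 gaps [0 0 0 0 0 0 0 0 1 0 0 0 0 0 0 0 0 0 0 0 0 0]
0.21 39 x 0.548 0.578 y 0.226 0.398 gaps [0 0 4 6 0 1 4 3 3 0 0 0 0 0 3 5 4 0 0 6 0 0]
0.22 199 x 0.511 0.578 y 0.227 0.399 gaps [ 0  0  3 12 17  9  9 11 20 13 11 11 11 11 10  7 10 12 11 11  0  0]
0.23 301 x 0.512 0.579 y 0.22 0.405 gaps [ 0  0  8  4  1 27 60 57 26  3  3  3  5  3 26 31 28  1  2 11  2  0]
```

The camera shows the fingertips at about z = 0.145 and the body's underside at about 0.211. From the reported TCP of 0.130 they should be at 0.111 and 0.177, so the hand stands about 34 mm higher than reported. I'll check the offset on the start picture, to see whether it is constant and whether x and y are affected too.

```bash
python3 - <<'E'
from h import *
b=dict(np.load('scene0.npz')); P=cloud(b); 
m=np.linalg.norm(P[...,:2]-[.2437,-.575],axis=-1)<.13
q=P[m&(P[...,2]>.1)&(P[...,2]<.5)]; M=rot([-3.07743323e+00,-6.24963297e-01,6.4e-4])
l=(q-[.2436,-.5751,.2105])@M
for a in np.arange(-.12,.06,.01):
    r=l[(l[:,2]>a)&(l[:,2]<=a+.01)]
    if len(r): print('tool z',round(a,2),len(r),'x',r[:,0].min().round(3),r[:,0].max().round(3),'y',r[:,1].min().round(3),r[:,1].max().round(3))
E
```

```text
tool z -0.12 166 x -0.033 0.041 y -0.096 0.09
tool z -0.11 155 x -0.038 0.04 y -0.094 0.093
tool z -0.1 153 x -0.034 0.04 y -0.088 0.087
tool z -0.09 57 x -0.039 0.039 y -0.088 0.087
tool z -0.08 13 x -0.004 0.014 y -0.068 0.054
tool z -0.07 41 x -0.008 0.013 y -0.066 0.064
tool z -0.06 41 x -0.017 0.014 y -0.066 0.062
tool z -0.05 40 x -0.011 0.016 y -0.065 0.062
tool z -0.04 29 x -0.01 0.015 y -0.064 0.063
tool z -0.03 31 x -0.01 0.013 y -0.062 0.059
tool z -0.02 4 x -0.003 0.013 y -0.049 0.048
```

The offset is a constant of about 35 mm along the tool axis, with x and y fine: the real grasp point lies 35 mm behind the reported one. I'll work with reported z = real z − 0.035. Now reopen and go down properly, for a real grasp height of about 33 mm.

>>> arm_command(targets=[[[0,0,0,0,0,0],[0,0,0,0,0,0],[0,0,0,0,0,0],[0,0,0,0,0,0]]], jaw=0.0918)

```text
clock: 7.22
position: [0.5404, 0.3121, 0.1312]
ee_rot: [3.142, 0.017, 0.0]
force: [-0.7, -0.6, 0.3]
width: 0.951
gripper_force: 0.0
```

>>> arm_command(targets=[[[0,0,0.025,0,0,0],[0,0,0.025,0,0,0],[0,0,0.025,0,0,0],[0,0,0.02,0,0,0],[0,0,0.015,0,0,0],[0,0,0.01,0,0,0],[0,0,0.007,0,0,0],[0,0,0.005,0,0,0],[0,0,0,0,0,0]]])

```text
clock: 8.35
position: [0.5403, 0.3121, -0.0008]
ee_rot: [3.141, 0.017, -0.0]
force: [-0.2, -0.4, 0.3]
width: 0.998
gripper_force: 0.0
```

```bash
python3 -c "
from h import *
to([.5405,.3125,-.002],.8)"
```

```text
t 8.35 pos [ 0.5403  0.3121 -0.0008] yaw 0.62 toolz [-0. -0. -1.] w 0.9983726902809128 gf 0.0 F [-0.2 -0.4  0.3] q [-0.38  0.7  -0.35  1.75  0.32  0.76 -2.45]
shift tool [ 0.0002 -0.0004  0.0012] turn z -0.0032
```

>>> arm_command(targets=[[[0,0,0.001,0,0,0],[0,0,0,0,0,0],[0,0,0,0,0,0],[0,0,0,0,0,0],[0,0,0,0,0,0],[0,0,0,0,0,0]]], jaw=0.052, newtons=30)

```text
clock: 9.1
position: [0.5405, 0.3122, -0.0016]
ee_rot: [-3.141, -0.017, -0.001]
force: [-0.4, 0.4, 1.6]
width: 0.569
gripper_force: 6.8
```

>>> arm_command(targets=[[[0,0,-0.005,0,0,0],[0,0,-0.01,0,0,0],[0,0,-0.015,0,0,0],[0,0,-0.02,0,0,0],[0,0,-0.02,0,0,0],[0,0,-0.015,0,0,0],[0,0,-0.005,0,0,0],[0,0,0,0,0,0],[0,0,0,0,0,0]]])

```text
clock: 10.22
position: [0.5399, 0.3118, 0.0875]
ee_rot: [3.141, 0.017, -0.002]
force: [-0.1, 0.6, -0.2]
width: 0.567
gripper_force: 6.1
```

```bash
cat >> h.py <<'E'
def tips(im,zr=(.02,.3),minA=8):
    P=cloud(im); hsv=cv2.cvtColor(im['pixels'],cv2.COLOR_RGB2HSV); H,S,V=[hsv[...,i].astype(int) for i in range(3)]
    n,l,st,ce=cv2.connectedComponentsWithStats((((H<6)|(H>172))&(S>150)&(V>60)).astype(np.uint8))
    for i in range(1,n):
        p=P[l==i]; md=np.median(p,0)
        if st[i,4]>=minA and zr[0]<md[2]<zr[1] and .3<md[0]<.9: print(' red',ce[i].round(1),st[i,4],md.round(4),'x',np.percentile(p[:,0],[3,97]).round(4),'z',np.percentile(p[:,2],[5,95]).round(4))
E
python3 - <<'E'
from h import *
to([.572,-.065,.1],16.6)
a=grab('top'); b=grab('scene'); tips(a); tips(b)
c1=cv2.resize(a['pixels'][150:280,190:280],(390,563)); c2=cv2.resize(b['pixels'][170:280,350:450],(400,440))
o=np.zeros((563,800,3),np.uint8); o[:,:390]=c1; o[:440,400:]=c2
cv2.imwrite('pics/lift2.png',o[:,:,::-1])
E
```

```text
t 10.225 pos [0.5399 0.3118 0.0875] yaw 0.62 toolz [-0.001 -0.001 -1.   ] w 0.5673328563592428 gf 6.123054618785773 F [-0.1  0.6 -0.2] q [-0.35  0.59 -0.39  1.69  0.27  0.92 -2.4 ]
shift tool [ 0.028   0.3771 -0.0123] turn z -0.279
 red [268.6 142.8] 93 [0.729  0.2278 0.1088] x [0.7188 0.7409] z [0.1049 0.1115]
 red [240.5 187.8] 31 [0.6187 0.2867 0.1299] x [0.6029 0.6349] z [0.1264 0.1328]
 red [216.9 187.3] 31 [0.6218 0.3402 0.1294] x [0.6107 0.6336] z [0.1237 0.1318]
 red [389.6 229.1] 25 [0.6198 0.2878 0.1297] x [0.6027 0.6367] z [0.1242 0.1324]
 red [408.6 235.6] 20 [0.6178 0.3405 0.1303] x [0.6015 0.6338] z [0.1277 0.1311]
 red [352.5 258.5] 74 [0.7335 0.2295 0.1095] x [0.7208 0.7427] z [0.1035 0.112 ]
```

View pics/lift2.png

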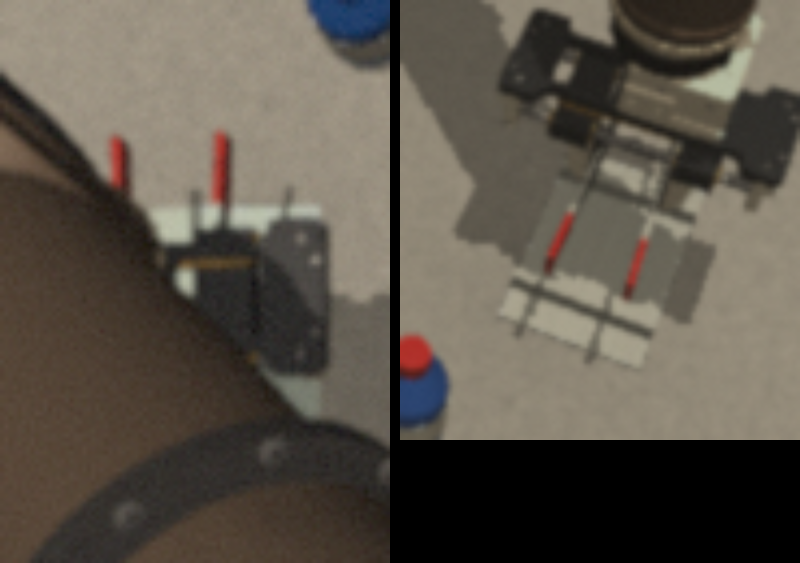

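Lifted: the tips stand at z ≈ 0.13 with a gap of about 48 mm, and the tongs are level and centred in the pads. Next I carry them to the blue tablet with tool yaw 16.6°, at right angles to the riser.

>>> arm_command(targets=[[[0,0.015,0,0,0,0],[0,0.03,0,0,0,0],[0.004,0.045,0,0,0,0],[0.004,0.05,0,0,0,0],[0.004,0.05,0,0,0,0],[0.004,0.05,0,0,0,0],[0.004,0.05,0,0,0,0],[0.004,0.045,0,0,0,0],[0,0.03,0,0,0,0],[0,0.015,0,0,0,0]]])

```text
clock: 11.58
position: [0.5676, -0.0707, 0.088]
ee_rot: [3.141, 0.012, -0.001]
force: [0.1, 0.4, -1.2]
width: 0.565
gripper_force: 6.1
```

>>> arm_command(targets=[[[0,0,0,0,0,-0.05],[0,0,0,0,0,-0.08],[0,0,0,0,0,-0.08],[0,0,0,0,0,-0.07],[0,0,0,0,0,0],[0,0,0,0,0,0],[0,0,0,0,0,0]]])

```text
clock: 12.45
position: [0.5684, -0.0674, 0.0882]
ee_rot: [3.109, 0.454, 0.0]
force: [-0.4, 0.7, -0.4]
width: 0.566
gripper_force: 6.1
```

```bash
cat >> h.py <<'E'
def blue(im):
    P=cloud(im); hsv=cv2.cvtColor(im['pixels'],cv2.COLOR_RGB2HSV); H,S,V=[hsv[...,i].astype(int) for i in range(3)]
    m=(H>100)&(H<125)&(S>130)&(V>50)&(P[...,2]>.02)&(P[...,2]<.25)&(abs(P[...,0]-.6)<.15)&(P[...,1]<.15)
    q=P[m]; t=q[q[:,2]>q[:,2].max()-.007] if len(q) else q
    if len(q): r=cv2.minAreaRect(t[:,:2].astype(np.float32)); print(' blue',len(q),np.median(t,0).round(4),np.round(r[0],4),np.round(r[1],4))
E
python3 - <<'E'
from h import *
to([.572,-.0665,.013],16.6)
a=grab('top'); b=grab('scene')
for i in (a,b): tips(i); blue(i)
c1=cv2.resize(a['pixels'][140:240,320:440],(390,325)); c2=cv2.resize(b['pixels'][170:260,240:340],(400,360))
o=np.zeros((400,800,3),np.uint8); o[:325,:390]=c1; o[:360,400:]=c2
cv2.imwrite('pics/over.png',o[:,:,::-1])
E
```

```text
t 12.45 pos [ 0.5684 -0.0674  0.0882] yaw 16.62 toolz [ 0. -0. -1.] w 0.5661085325140641 gf 6.123130489572759 F [-0.4  0.7 -0.4] q [ 0.34  0.52 -0.45  1.81  0.29  0.87 -1.52]
shift tool [0.0037 0.0001 0.0752] turn z 0.0003
 red [268.5 142.7] 92 [0.7291 0.2285 0.1087] x [0.7191 0.7412] z [0.1065 0.111 ]
 red [376.4 179.6] 28 [ 0.6333 -0.0161  0.1304] x [0.6197 0.6472] z [0.1251 0.132 ]
 blue 83 [ 0.6511 -0.0438  0.0533] [ 0.6514 -0.045 ] [0.0225 0.0237]
 red [268.9 193.4] 33 [ 0.6536 -0.0665  0.1293] x [0.6338 0.6879] z [0.1202 0.1344]
 red [287. 195.] 25 [ 0.6374 -0.0175  0.1313] x [0.6171 0.7985] z [0.1223 0.1345]
 red [352.5 258.5] 74 [0.7327 0.2291 0.109 ] x [0.7209 0.7425] z [0.1034 0.1115]
 blue 72 [ 0.6501 -0.0437  0.0531] [ 0.6495 -0.0447] [0.0305 0.0243]
```

View pics/over.png

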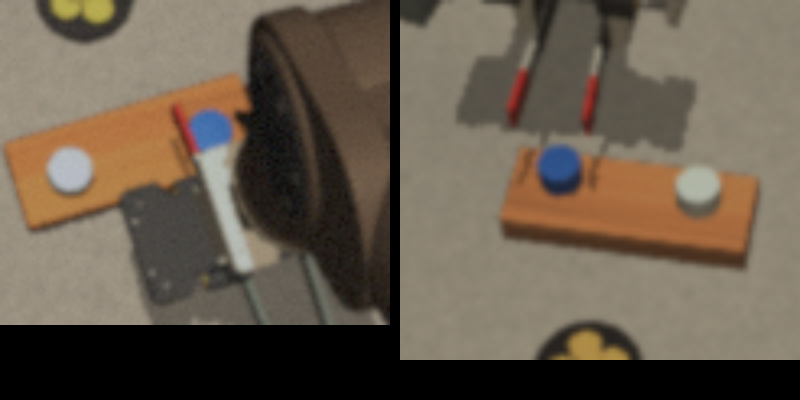

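Both tips are on either side of the blue tablet: the scene view shows them at crop (517,100) and (590,105), with the tablet at (560,165). The white tablet is well clear. The tablet is about 4 mm ahead and 2 mm to the right, so I correct by that and go down part-way.

>>> arm_command(targets=[[[0.004,0.002,0.005,0,0,0],[0,0,0.015,0,0,0],[0,0,0.015,0,0,0],[0,0,0.01,0,0,0],[0,0,0,0,0,0],[0,0,0,0,0,0],[0,0,0,0,0,0]]], jaw=0.054)

```text
clock: 13.42
position: [0.5732, -0.0684, 0.0437]
ee_rot: [3.108, 0.455, 0.001]
force: [0.5, -0.2, -1.7]
width: 0.587
gripper_force: 5.8
```

```bash
python3 - <<'E'
from h import *
to([.5715,-.0683,.013],16.6)
b=grab('scene'); tips(b); blue(b)
cv2.imwrite('pics/near.png',cv2.resize(b['pixels'][170:245,250:350],(800,600))[:,:,::-1])
E
```

```text
t 13.425 pos [ 0.5732 -0.0684  0.0437] yaw 16.65 toolz [ 0.001 -0.    -1.   ] w 0.5871120579344624 gf 5.840771564980969 F [ 0.5 -0.2 -1.7] q [ 0.32  0.59 -0.42  1.84  0.33  0.78 -1.55]
shift tool [-0.0017 -0.0006  0.0307] turn z 0.0009
 red [269.4 202.9] 28 [ 0.6546 -0.0701  0.0851] x [0.6398 0.6723] z [0.0755 0.0897]
 red [287.9 205. ] 23 [ 0.6412 -0.0168  0.0861] x [0.6236 0.6548] z [0.0818 0.09  ]
 red [352.5 258.5] 74 [0.7328 0.2292 0.1088] x [0.7198 0.7423] z [0.1028 0.1112]
 blue 71 [ 0.6508 -0.0428  0.0543] [ 0.6499 -0.0437] [0.0274 0.0281]
```

View pics/near.png

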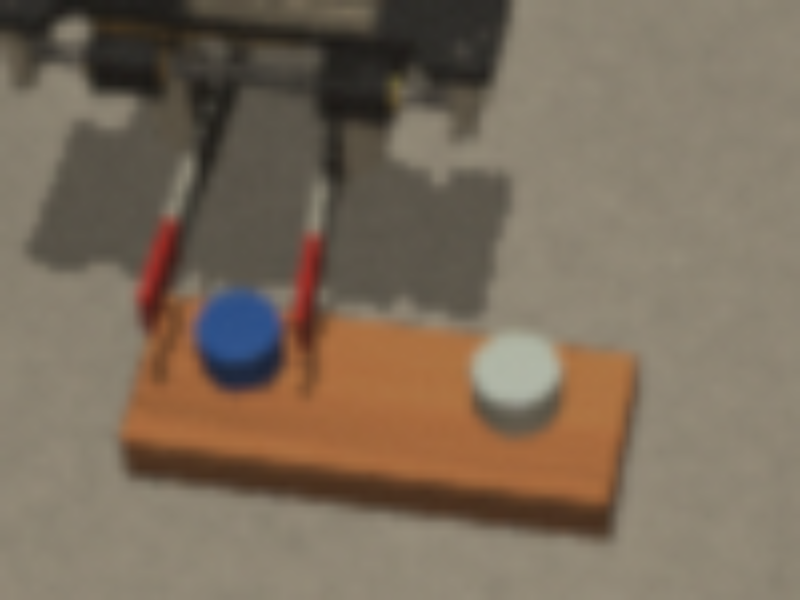

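The scene crop shows the tips, at (160,265) and (308,280), straddling the tablet at (240,335), and their shadows fall on either side of it. It is centred, so I go down the rest of the way and then squeeze.

>>> arm_command(targets=[[[0,0,0.008,0,0,0],[0,0,0.01,0,0,0],[0,0,0.008,0,0,0],[0,0,0.004,0,0,0],[0,0,0,0,0,0],[0,0,0,0,0,0]]])

```text
clock: 14.22
position: [0.573, -0.0683, 0.0134]
ee_rot: [3.108, 0.455, 0.001]
force: [0.1, -0.5, -1.0]
width: 0.588
gripper_force: 5.8
```

```bash
python3 - <<'E'
from h import *
to([.5732,-.0684,.0135],16.6)
b=grab('scene'); tips(b); blue(b)
E
```

```text
t 14.225 pos [ 0.573  -0.0683  0.0134] yaw 16.66 toolz [ 0. -0. -1.] w 0.5884678415910738 gf 5.840780537109822 F [ 0.1 -0.5 -1. ] q [ 0.31  0.63 -0.4   1.86  0.35  0.72 -1.57]
shift tool [ 0.0001  0.0001 -0.0001] turn z 0.001
 red [270.6 208.8] 25 [ 0.6566 -0.0694  0.0562] x [0.6399 0.6712] z [0.0512 0.0588]
 red [288.9 210.6] 18 [ 0.637  -0.0178  0.056 ] x [0.6239 0.6549] z [0.0509 0.0589]
 red [352.5 258.5] 74 [0.7322 0.2291 0.1086] x [0.7203 0.7427] z [0.104  0.1119]
 blue 73 [ 0.6499 -0.0429  0.0535] [ 0.6492 -0.0434] [0.0292 0.0276]
```

>>> arm_command(targets=[[[0,0,0,0,0,0],[0,0,0,0,0,0],[0,0,0,0,0,0],[0,0,0,0,0,0],[0,0,0,0,0,0],[0,0,0,0,0,0]]], jaw=0.035, newtons=32)

```text
clock: 15.02
position: [0.5729, -0.0683, 0.0133]
ee_rot: [3.108, 0.455, 0.0]
force: [-0.5, 0.4, 1.3]
width: 0.474
gripper_force: 32.0
```

>>> arm_command(targets=[[[0,0,-0.004,0,0,0],[0,0,-0.01,0,0,0],[0,0,-0.015,0,0,0],[0,0,-0.02,0,0,0],[0,0,-0.02,0,0,0],[0,0,-0.02,0,0,0],[0,0,-0.015,0,0,0],[0,0,-0.006,0,0,0],[0,0,0,0,0,0]]])

```text
clock: 16.15
position: [0.5729, -0.0684, 0.1234]
ee_rot: [3.108, 0.455, 0.001]
force: [0.6, -0.4, -1.0]
width: 0.473
gripper_force: 32.0
```

```bash
python3 - <<'E'
from h import *
to([.5,-.2,.12],0)
b=grab('scene'); tips(b); blue(b)
cv2.imwrite('pics/up.png',cv2.resize(b['pixels'][140:240,240:360],(720,600))[:,:,::-1])
E
```

```text
t 16.15 pos [ 0.5729 -0.0684  0.1234] yaw 16.65 toolz [ 0. -0. -1.] w 0.4727972239036139 gf 31.986460089683533 F [ 0.6 -0.4 -1. ] q [ 0.36  0.49 -0.46  1.77  0.26  0.94 -1.49]
shift tool [-0.1075  0.1052  0.0034] turn z 0.2906
 red [268.2 187.3] 27 [ 0.6594 -0.0613  0.1658] x [0.6383 0.6702] z [0.1562 0.1684]
 red [282.  188.4] 31 [ 0.6439 -0.0243  0.1651] x [0.6245 0.6578] z [0.1561 0.1679]
 red [352.5 258.5] 74 [0.7332 0.2291 0.1091] x [0.7203 0.7423] z [0.1036 0.112 ]
 blue 87 [ 0.6498 -0.045   0.1635] [ 0.6507 -0.0445] [0.0306 0.0268]
```

View pics/up.png

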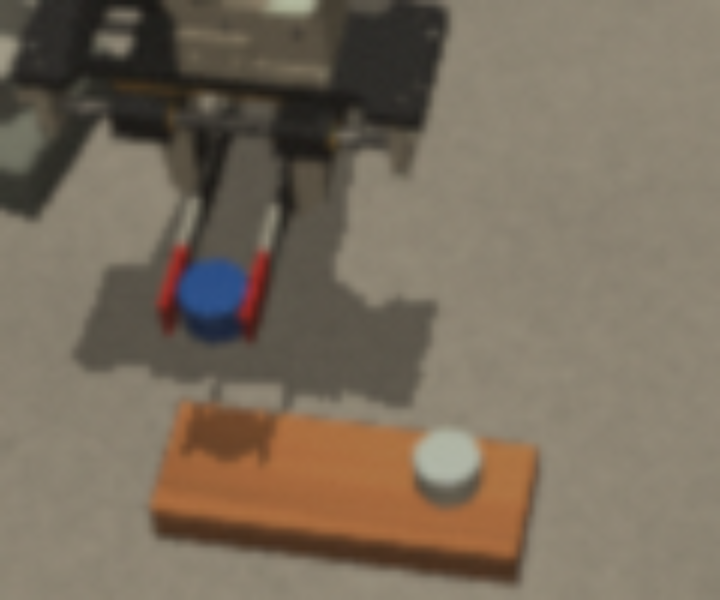

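The tablet is lifted: it sits between both tips at crop (215,295), with its shadow on the riser, and the white tablet has not moved. Now the carry to the doser, keeping the same yaw.

>>> arm_command(targets=[[[-0.011,0.01,0,0,0,0],[-0.02,0.018,0,0,0,0],[-0.026,0.024,0,0,0,0],[-0.031,0.028,0,0,0,0],[-0.031,0.028,0,0,0,0],[-0.031,0.028,0,0,0,0],[-0.026,0.024,0,0,0,0],[-0.022,0.02,0,0,0,0],[-0.013,0.012,0,0,0,0],[-0.009,0.008,0,0,0,0]]])

```text
clock: 17.45
position: [0.4186, -0.3236, 0.123]
ee_rot: [-3.108, -0.454, 0.001]
force: [0.9, -0.6, -1.3]
width: 0.475
gripper_force: 32.0
```

>>> arm_command(targets=[[[0,0,0,0,0,0],[0,0,0,0,0,0],[0,0,0,0,0,0],[0,0,0,0,0,0]]])

```text
clock: 17.95
position: [0.4198, -0.3225, 0.1233]
ee_rot: [-3.108, -0.457, -0.0]
force: [0.1, 0.5, -1.3]
width: 0.472
gripper_force: 32.0
```

```bash
python3 - <<'E'
from h import *
to([.4204,-.3244,.1085],16.6)
for n in ('scene','top'): b=grab(n); tips(b); blue(b)
E
```

```text
t 17.95 pos [ 0.4198 -0.3225  0.1233] yaw 16.72 toolz [ 0.  0. -1.] w 0.47167729007750864 gf 31.986892819404602 F [ 0.1  0.5 -1.3] q [ 0.88  0.41 -0.43  1.89  0.22  0.89 -0.94]
shift tool [0.     0.002  0.0148] turn z 0.0021
 red [224.  126.8] 16 [ 0.5057 -0.314   0.1659] x [0.4848 0.5164] z [0.1555 0.168 ]
 red [236. 128.] 23 [ 0.4902 -0.2788  0.1641] x [0.473  0.5054] z [0.1572 0.1675]
 red [352.5 258.5] 74 [0.7332 0.2293 0.1089] x [0.7201 0.7426] z [0.1045 0.1114]
 blue 63 [ 0.4978 -0.2991  0.1633] [ 0.4976 -0.2993] [0.0291 0.0248]
 red [268.5 142.8] 96 [0.7293 0.2279 0.1088] x [0.7192 0.7411] z [0.1052 0.1119]
 red [525.2 237.3] 48 [ 0.4984 -0.3161  0.1656] x [0.483  0.5153] z [0.1622 0.1688]
 red [507.5 243. ] 60 [ 0.4874 -0.2786  0.1647] x [0.4711 0.504 ] z [0.16   0.1687]
 blue 181 [ 0.4958 -0.2981  0.1629] [ 0.497  -0.2984] [0.0285 0.0298]
```

>>> arm_command(targets=[[[0,0.001,0.004,0,0,0],[0,0,0.006,0,0,0],[0,0,0.005,0,0,0],[0,0,0,0,0,0],[0,0,0,0,0,0],[0,0,0,0,0,0],[0,0,0,0,0,0],[0,0,0,0,0,0]]])

```text
clock: 19.05
position: [0.4197, -0.324, 0.1083]
ee_rot: [3.108, 0.455, 0.0]
force: [0.1, -0.5, -1.6]
width: 0.475
gripper_force: 32.0
```

```bash
python3 - <<'E'
from h import *
to([.4204,-.3244,.1085],16.6)
b=grab('top'); tips(b); blue(b)
cv2.imwrite('pics/end.png',cv2.resize(b['pixels'][195:285,450:550],(640,576))[:,:,::-1])
E
```

```text
t 19.05 pos [ 0.4197 -0.324   0.1083] yaw 16.65 toolz [ 0. -0. -1.] w 0.47493750891656195 gf 31.986833810806274 F [ 0.1 -0.5 -1.6] q [ 0.87  0.43 -0.42  1.9   0.23  0.85 -0.95]
shift tool [ 0.0006  0.0006 -0.0002] turn z 0.0009
 red [268.5 142.7] 94 [0.7293 0.2283 0.1088] x [0.7188 0.7407] z [0.106  0.1119]
 red [522.7 238.1] 43 [ 0.4983 -0.3181  0.1504] x [0.4836 0.515 ] z [0.1456 0.1536]
 red [505.1 243.5] 57 [ 0.4865 -0.2805  0.1501] x [0.471  0.5032] z [0.1438 0.153 ]
 blue 181 [ 0.4966 -0.2992  0.1483] [ 0.4962 -0.3001] [0.031  0.0288]
```

View pics/end.png

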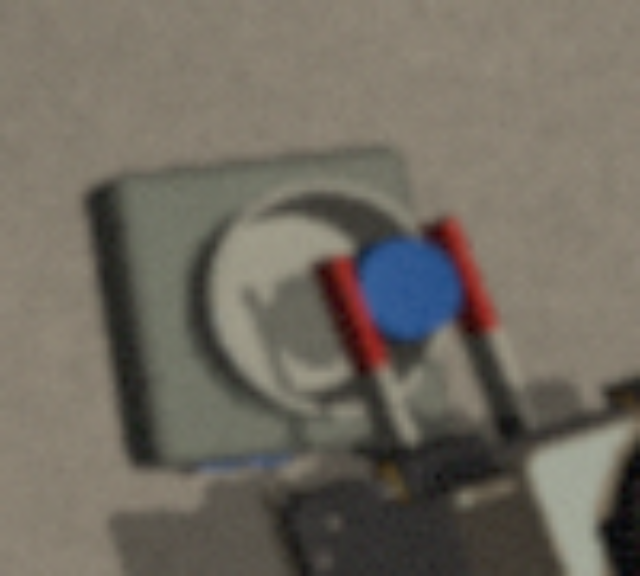

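From above, the tablet at (410,288) appears right of the mouth at (320,300). That is mostly parallax from its greater height; in metric terms the tablet is at (0.496,−0.300) and the mouth at (0.496,−0.300). The tablet's underside is about 40 mm above the rim, and it is pinched and at rest. Handing in.

```bash
python3 -c "
from cell import arm
print(arm.sign_off())"
```

```text
the job is handed in; nothing more can be done
None
```

The job is handed in at about 19 s of the 48 s allowed: the tongs are held shut on the blue tablet at 32 N, at rest, about 40 mm above the doser's rim and within a few mm of the mouth's centre; the sign-off returned no verdict.

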